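# Index the sample carousel under the fume nozzle

## Robot

A 6-joint arm with a two-finger parallel gripper is mounted at the origin on the work surface. World frame = base frame: x ahead of the robot, y to its left, z up, the work surface at z = 0. Lengths are in m, angles in rad, forces in N, time in s.
With the tool pointing down it reaches from about 0.375 to 0.925 m from the base axis. Payload 5.7 kg.
Tool frame: the origin (TCP) lies midway between the tips of the shut fingers; the grasp point (between the pads) lies 19 mm behind it; z points along the fingers, y is the direction in which the jaws open and shut (so a half turn about z gives the same grasp; the last joint's range is limited). The gripper opens to 88 mm and grips with 3 to 60 N. Pads are 20 mm wide; open, the fingers measure 115 mm over their backs; the gripper's body (75 mm by 178 mm) begins 61 mm behind the grasp point.
Start: joints at [1.116, 0.359, 1.51, -0, 1.272, -0.115], TCP at [0.2, 0.566, 0.223] pointing down, gripper open.
Joint ranges: [-2.97, 2.97], [-1.01, 2.36], [0.21, 2.38], [-0.96, 4.11], [0.2, 2.71], [-2.98, 2.98]. Speed limits (rad/s): [2.39, 2.39, 3.14, 3.14, 3.14, 3.14].

## Interface

Orientations are given as [roll, pitch, yaw] about the fixed x, y, z axes, in that order (R = Rz(yaw) Ry(pitch) Rx(roll)).
In Python, from bench import robot gives the robot as it stands.
- The arm moves only by the shell command python3 -m jog 'ROWS'. ROWS is JSON, a list that holds one entry, the list of rows, each a list of 5 numbers: the opening, from 0 (shut) to 1 (fully open), then the shift along the tool's x, y, z in cm, then the turn about the tool's z in degrees. A call has 1 to 5 rows; each row shifts and turns the commanded pose from where the row before left it, along the tool's axes as they then stand; what a row does not reach is not made up. A row lasts 1/12 s, in which the tool goes at most 41.7 mm and 7.16 degrees, less where a joint would pass 70% of its speed; a pose out of reach is approached as far as the arm can. A call with a gripper value outside its range is refused whole. The fingers move at their own pace and stop on an object; the grip force is fixed at half the most. Time passes only in rows, so rows that do not move let the fingers close. It gives the time, the measured TCP pose, the force and the opening at its end, in the units of the state.
- robot.get_obs(): the state, without advancing time (a new reading comes with each control period).
- robot.read_camera(name): name is "scene" or "top" or "wrist"; returns (picture, depth): 384x512x3 uint8, red, green, blue; 384x512 float32, m along the optical axis (not along the pixel's ray), 0 where there is no reading.
- robot.camera_info(name): a dict with "K" (3x3 intrinsics, pixels), "rvec" (rotation vector, rad) and "tvec" (3), from world to camera coordinates, as OpenCV has them. Camera axes: x right, y down, z forward; pixel columns grow to the right and rows downward; lengths in m; the calibration is good to about 2 mm. A picture is of the moment at which its call begins: read the wrist's pose just before it. camera_info takes no time and is no camera call; for the wrist camera it gives the pose at the moment of the call.
- robot.finish_job(): hands the job in, once; it reports no verdict.
Trained networks look in the newest picture that a camera, given by its name, has taken for a name from the list of things; names that differ only in an ending like _2 or _b are one class to them, and where a whole thing is asked for, a point or a joint stands for the part that bears it (a point fixed in the world has none). Each returns a list of dicts, best first, with "confidence" (0 to 1); they miss things now and then, are a little off and sometimes report something else, mostly with a low value. They report only what shows in the picture. A call takes as long as a camera call. They do not tell look-alikes from the thing itself.
- robot.boxes_of(camera, thing): "xy" ([column, row] in pixels, amid what is visible of it).
- robot.pinpoint(camera, thing): "xy" ([column, row] in pixels: a listed point, or the origin of a listed thing).
The state is a dict: "clock": time; "joint_positions": joint angles; "dq": joint speeds; "joint_torque": joint torques, N m; "position": TCP position; "tool_rot": TCP orientation; "ft_force": force on the tool from outside, world axes, zero at the start; "wrist_torque": the same for the moment, N m; "grip_width": finger opening in m.
Only numpy, scipy, OpenCV 4.12 (cv2) and the standard library are available. Lean on these libraries where they do the work, as an engineer would, in place of code of your own. Each camera call takes 0.05 s, during which the arm holds its last target.

## Task

Bring the short, wide jar under the fume nozzle: pull out the carousel's spring plunger, turn the carousel to the next hole in the direction that carries the jar to the nozzle, and let the plunger spring fully home in that hole so that the carousel is locked. Keep the jar and the tall bottle standing in their pockets, do not disturb the other things on the bench, and let go at the end.

Things in the scene. Friction and masses are not known exactly. Their poses are not given: they have to be found in the camera images.
- axis (a point): Point on the carousel's vertical turning axis, at the top face of its aluminium platter (244 mm across, 88 mm above the bench). The grey stand (base 350 x 250 mm) is fixed; its place and yaw (up to 12 deg) vary. Axes are the stand's: x from the axis towards the nozzle (to the robot's right), y away from the robot, z up.
- carousel (a joint): Platter angle (rad). Starts near 0: plunger at the left seen from the robot, opposite the nozzle. Positive = counter-clockwise from above: the plunger comes towards the robot, the vessels go away from it. Stops at +-0.87. Turning takes about 2 N at the knob, some 5 N with the pin riding on the index plate. Locked in a hole it has some 0.02 rad of play each way, then stops hard.
- plate_front (a point): Point on the stand, 130 mm from the axis along its -x (left), 60 mm up: the bevelled steel index plate under the rim passes here. It has a wide middle slot, where the pin starts, and one hole on either side, 30 deg from the plate's middle. The plate is clamped by hand, up to 5 deg askew either way, so the pin meets a hole anywhere from 0.43 to 0.62 rad (or -0.43 to -0.62).
- plate_face (a point): Point on the stand 15 mm above plate_front. How the plate behaves: it is solid from 0.32 to 0.75 rad either way, apart from the hole. A pin let down there rides on its face under its spring and drops in by itself when it comes over the hole, so the exact angle is found by feel: let the pin ride, turn slowly (2 cm/s or less at the knob) until it drops.
- plunger (a joint): How far the plunger is pulled out along its axis (m): 0 = fully home, pin 12 mm deep in slot or hole (locked); about 0.012 = pin tip resting on the plate's face (not locked); over 0.0125 clear; 0.022 = stop. A spring draws it home with 6 N at 0, rising to 14 N at the stop.
- knob (a point): Centre of the plunger's plain round ribbed aluminium knob, 36 mm diameter, 52 mm long. It stands at the platter's rim and turns with it, 166 mm from the axis and 118 mm above the bench when home, leaning outward (away from the axis) 32 deg from vertical. Its z is the plunger's axis, up and outward: pull along it. A 31 mm steel housing ends 2 mm below the knob. It may be held at any angle about its axis.
- jar_mid (a point): Centre of the short, wide amber glass jar with white lid: 66 mm diameter, 78 mm tall. It stands loose in one of the platter's two shallow round pockets (rim 7 mm high), centred 80 mm from the turning axis on the nozzle's side, 30 deg either side of the nozzle. Which pocket holds the jar varies.
- bottle_mid (a point): Centre of the taller amber glass bottle, 56 mm diameter, 132 mm tall, loose in the other pocket.
- nozzle (a point): Centre of the open lower face of the clear cone-shaped fume nozzle, 90 mm diameter, fixed to the stand on a white post: 80 mm from the turning axis along the stand's x, 235 mm above the bench. The post and nozzle reach 330 mm up.
- vial_rack: Bystander: white tray 140 x 90 x 40 mm with vials, 57 mm high; origin at the centre of its underside.
- beaker: Bystander: glass beaker 72 mm diameter, 90 mm tall; origin at the centre of its underside.
- wrench: Bystander: steel wrench 170 mm long lying on the bench; origin on its underside.
Things that resemble listed ones, but are neither listed nor needed, are in the scene too. Leave any blue look-alike of the part that bears bottle_mid alone. Leave any turquoise look-alike of the part that bears jar_mid alone.

How it is judged:
By the outcome, as a careful person would: the job done as asked, in the order asked, and still so for the second after the job is handed in, with the robot touching nothing.
It also fails if it takes over 42 s, if anything falls off the work surface, if the arm or the gripper's body presses on something with over 40 N, if the wrist force passes 120 N, or if a joint passes its speed limit or range.

## Working session

There is one attempt and no reset: what is moved stays moved. The work goes in short steps, Python scripts to look and compute and a shell command to move; the robot and the scene stay as the last step left them, time stands still between calls to the robot, and variables do not carry over. Pictures are saved under pics/ and viewed, and the job is handed in when it is done.

```bash
ls; mkdir -p pics; python3 - <<'E'
from bench import robot
import cv2,numpy as np
o=robot.get_obs();print({k:np.round(v,3).tolist() for k,v in o.items()})
for n in ("scene","top"):
    p,d=robot.read_camera(n);cv2.imwrite(f"pics/{n}0.png",p[...,::-1]);np.save(f"pics/{n}0.npy",d)
    i=robot.camera_info(n);print(n,np.round(i["K"],1).tolist(),i["rvec"],i["tvec"])
    for t in ("axis","plate_front","knob","jar_mid","bottle_mid","nozzle"):
        print(t,[(np.round(r["xy"],1).tolist(),round(r["confidence"],2)) for r in robot.pinpoint(n,t)])
E
```

```text
pics
{'clock': 0.0, 'joint_positions': [1.116, 0.359, 1.511, -0.0, 1.273, -0.115], 'dq': [-0.0, 0.0, -0.002, -0.001, -0.0, -0.0], 'joint_torque': [-0.005, -51.538, -27.072, 0.067, 0.035, -0.0], 'position': [0.2, 0.565, 0.222], 'tool_rot': [-3.14, -0.0, 2.802], 'ft_force': [-0.288, 0.157, 0.299], 'wrist_torque': [0.004, -0.021, -0.028], 'grip_width': 0.088}
scene [[430.6, 0.0, 249.1], [0.0, 430.6, 194.8], [0.0, 0.0, 1.0]] [ 2.03959663  1.31006908 -0.57607095] [-0.24685584 -0.25344506  1.95490156]
axis [([221.6, 220.6], 0.63), ([197.7, 200.6], 0.51)]
plate_front [([252.0, 214.3], 0.93), ([221.3, 221.1], 0.67)]
knob [([259.4, 198.3], 0.73)]
jar_mid [([196.2, 214.4], 0.49), ([162.7, 203.2], 0.48)]
bottle_mid [([241.0, 276.6], 0.84), ([210.2, 225.1], 0.59)]
nozzle [([197.5, 199.9], 0.92)]
top [[489.0, 0.0, 256.8], [0.0, 489.0, 186.9], [0.0, 0.0, 1.0]] [ 2.15246067 -2.19876616  0.06647736] [0.03024273 0.60382044 1.59915267]
axis [([297.1, 188.2], 0.62)]
plate_front [([256.7, 194.4], 0.89)]
knob [([236.6, 199.1], 0.7)]
jar_mid [([341.6, 255.5], 0.89), ([316.5, 193.7], 0.6)]
bottle_mid [([300.3, 117.7], 0.86), ([312.9, 164.8], 0.55)]
nozzle [([325.9, 175.3], 0.57)]
```

```bash
python3 - <<'E'
import cv2
a=cv2.imread("pics/top0.png");b=cv2.imread("pics/scene0.png")
cv2.imwrite("pics/top0c.png",cv2.resize(a[60:300,160:420],None,fx=2.4,fy=2.4,interpolation=2)[:600])
cv2.imwrite("pics/scene0c.png",cv2.resize(b[110:310,110:330],None,fx=3,fy=3,interpolation=2))
E
```

```text
(no output)
```

View pics/top0c.png

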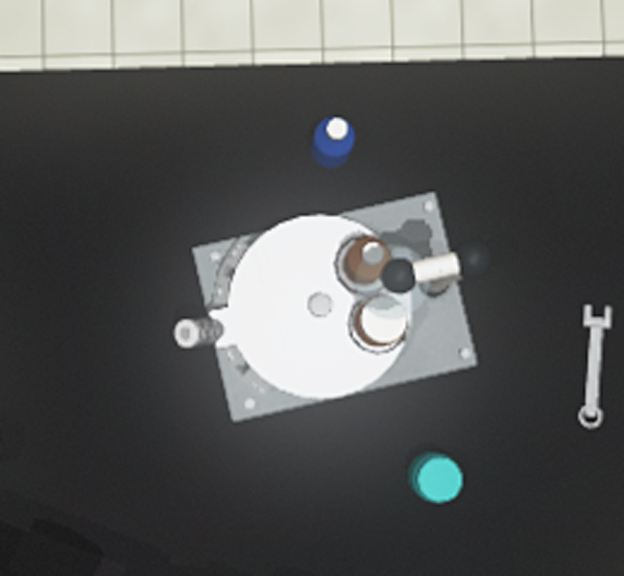

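View pics/scene0c.png

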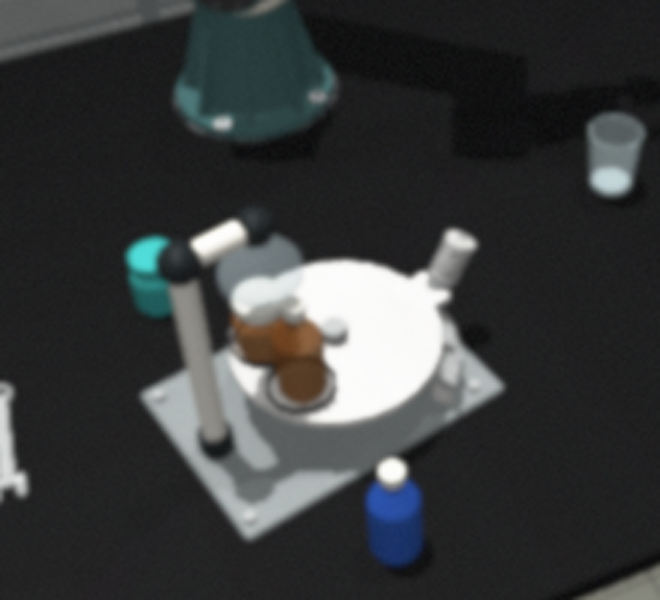

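View pics/scene0.png

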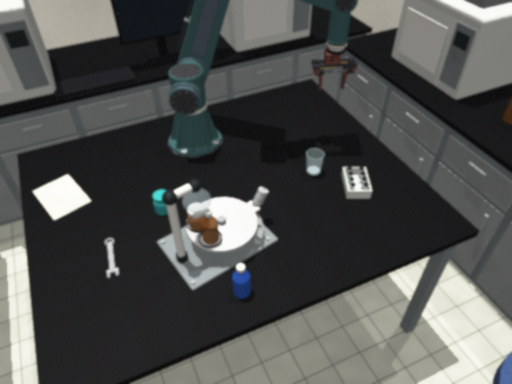

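Picture: the stand is central. The jar (white lid) is at top-view pixel (318,195), in the pocket near the robot. The bottle is at (314,166), in the far pocket. The blue bottle (300,118) and the turquoise jar (342,258) are look-alikes standing on the bench. The knob is at (237,199). So the turn is positive: the plunger comes towards the robot and the jar goes away to the nozzle.

```bash
cat > h.py <<'E'
import numpy as np,cv2
from bench import robot
def cam(n):
    i=robot.camera_info(n);K=np.array(i["K"]);R=cv2.Rodrigues(np.array(i["rvec"],float))[0];t=np.array(i["tvec"],float).ravel();return K,R,t
def atz(n,xy,z,c=None):
    K,R,t=c or cam(n);C=-R.T@t;v=R.T@np.linalg.inv(K)@np.array([xy[0],xy[1],1.]);return C+v*(z-C[2])/v[2]
def proj(n,P,c=None):
    K,R,t=c or cam(n);p=K@(R@np.asarray(P,float)+t);return p[:2]/p[2]
def cloud(n,d,c=None):
    K,R,t=c or cam(n);v,u=np.mgrid[:384,:512];X=np.stack([(u-K[0,2])/K[0,0]*d,(v-K[1,2])/K[1,1]*d,d],-1);return (X-t)@R
E
python3 - <<'E'
from h import *
d=np.load("pics/top0.npy");P=cloud("top",d)
m=(abs(P[...,2]-.088)<.006)&(d>0);m[:, :230]=0
n,l,s,c=cv2.connectedComponentsWithStats(m.astype(np.uint8));k=1+s[1:,4].argmax();print(s[k])
Q=P[l==k];
ct,_=cv2.findContours((l==k).astype(np.uint8),0,1);ct=max(ct,key=cv2.contourArea)
h=P[ct[:,0,1],ct[:,0,0]]
# robust circle fit R .122
from scipy.optimize import least_squares
r=least_squares(lambda p:np.hypot(h[:,0]-p[0],h[:,1]-p[1])-.122,Q[:,:2].mean(0),loss="soft_l1",f_scale=.002);print("platter c",r.x,Q[:,2].mean(),np.median(abs(r.fun)))
print("hub z.09",atz("top",(293.3,186.7),.09))
# knob end face
for z in(.13,.14):print("knob end",z,atz("top",(237.5,198.8),z))
print("net knob",atz("top",(236.6,199.1),.118),"axis",atz("top",(297.1,188.2),.088),"front",atz("top",(256.7,194.4),.06))
w=(P[...,2]>.1)&(P[...,2]<.2)
print("knob pts",P[190:208,230:252][w[190:208,230:252]].mean(0),P[190:208,230:252][...,2].max())
# stand corners
for u in [(192,248),(435,192),(477,364),(233,421)]: print(atz("top",(160+u[0]/2.4,60+u[1]/2.4),.012))
for t,u,z in(("jar",(316.5,193.7),.13),("bot",(312.9,164.8),.155)):print(t,atz("top",u,z))
E
```

```text
[ 247  149   82   77 3260]
platter c [ 0.59626826 -0.08840913] 0.08771621084847991 0.006603518384326983
hub z.09 [ 0.59734871 -0.09949519  0.09      ]
knob end 0.13 [0.5605945  0.07635768 0.13      ]
knob end 0.14 [0.56006978 0.0758186  0.14      ]
net knob [0.56034814 0.07982929 0.118     ] axis [ 0.59245322 -0.11155704  0.088     ] front [0.57718887 0.01768407 0.06      ]
knob pts [0.56453185 0.06399289 0.13109101] 1.6404546769907768
[0.68566102 0.07222033 0.012     ]
[ 0.756761  -0.2690627  0.012    ]
[ 0.51542977 -0.31884394  0.012     ]
[0.44390253 0.01992144 0.012     ]
jar [ 0.57111326 -0.1680563   0.13      ]
bot [ 0.65817932 -0.15703634  0.155     ]
```

Stand: the axis is at (0.597,-0.0995), x_s points at about -78.2°, and the knob should be at about (0.563,0.063,0.118). The depth and the knob's end face agree with this. The tool stays vertical, so I grip with the jaws tangential, tool x pointing outward (yaw 101.8°). I turn first.

```bash
cat >> h.py <<'E'
AX=np.array([.5973,-.0995]);A0=np.radians(101.8)
def want(th,pull=0,dz=0,dr=0):
    """grasp TCP for knob at carousel angle th pulled by pull; yaw"""
    s,c=np.sin(np.radians(32)),np.cos(np.radians(32));r=.166+pull*s+dr
    a=A0+th;return np.array([AX[0]+r*np.cos(a),AX[1]+r*np.sin(a),.118-.019+pull*c+dz]),a
def delta(p,a):
    o=robot.get_obs();x=np.array(o["position"]);y=o["tool_rot"][2];D=np.array(p)-x
    X=np.array([np.cos(y),np.sin(y)]);Y=np.array([np.sin(y),-np.cos(y)])
    t=-np.degrees((a-y+np.pi)%(2*np.pi)-np.pi)
    print("t %.2f shift cm x %.2f y %.2f z %.2f turn %.1f | F %s w %.4f pos %s"%(o["clock"],100*D[:2]@X,100*D[:2]@Y,-100*D[2],t,np.round(o["ft_force"],1),o["grip_width"],np.round(x,4)))
def where():
    o=robot.get_obs();x=np.array(o["position"])[:2]-AX;a=np.arctan2(x[1],x[0]);print("tcp angle about axis %.4f r %.4f z %.4f yawth %.4f"%(a-A0,np.hypot(*x),o["position"][2],o["tool_rot"][2]-A0),"F",np.round(o["ft_force"],1),"t",o["clock"],"w",round(o["grip_width"],4))
E
python3 -m jog '[[[1,0,0,0,7],[1,0,0,0,7],[1,0,0,0,7],[1,0,0,0,7],[1,0,0,0,7]]]'; python3 -m jog '[[[1,0,0,0,7],[1,0,0,0,7],[1,0,0,0,7],[1,0,0,0,2.7],[1,0,0,0,0]]]'
python3 -c "
from h import *
p,a=want(0,0,.1);delta(p,a)"
```

```text
clock: 1.12
position: [0.2, 0.5657, 0.2227]
tool_rot: [-3.142, 0.0, 2.185]
ft_force: [-0.6, -1.2, -0.0]
grip_width: 0.0877
clock: 1.53
position: [0.2, 0.5657, 0.2227]
tool_rot: [-3.142, 0.0, 1.776]
ft_force: [-0.1, -0.7, -0.1]
grip_width: 0.0875
t 1.53 shift cm x -56.61 y 25.35 z 2.37 turn -0.1 | F [-0.1 -0.7 -0.1] w 0.0875 pos [0.2    0.5657 0.2227]
```

```bash
for i in 1 ; do python3 -m jog '[[[1,-3.5,1.6,0,0],[1,-3.5,1.6,0,0],[1,-3.5,1.6,0,0],[1,-3.5,1.6,0,0],[1,-3.5,1.6,0,0]]]'; python3 -m jog '[[[1,-3.5,1.6,0,0],[1,-3.5,1.6,0,0],[1,-3.5,1.6,0,0],[1,-3.5,1.6,0,0],[1,-3.5,1.6,0,0]]]';python3 -m jog '[[[1,-3.5,1.6,0,0],[1,-3.5,1.6,0,0],[1,-3.5,1.6,0,0],[1,0,0,0,0]]]'; done
python3 - <<'E'
from h import *
p,a=want(0,0,.1);delta(p,a)
c=cam("wrist");pic,d=robot.read_camera("wrist");cv2.imwrite("pics/w1.png",pic[...,::-1]);np.save("pics/w1.npy",d)
print([(np.round(r["xy"],1),r["confidence"]) for r in robot.pinpoint("wrist","knob")], proj("wrist",want(0)[0]+[0,0,.019],c))
E
```

```text
clock: 1.95
position: [0.3148, 0.4094, 0.2227]
tool_rot: [3.141, -0.0, 1.78]
ft_force: [1.1, -0.2, 0.3]
grip_width: 0.0879
clock: 2.37
position: [0.4292, 0.2543, 0.2229]
tool_rot: [3.141, -0.0, 1.78]
ft_force: [-0.3, 0.6, -0.4]
grip_width: 0.0878
clock: 2.7
position: [0.5015, 0.158, 0.2231]
tool_rot: [3.138, 0.003, 1.775]
ft_force: [0.5, 0.6, 0.8]
grip_width: 0.0875
t 2.70 shift cm x -10.56 y 4.13 z 2.41 turn -0.1 | F [0.5 0.6 0.8] w 0.0875 pos [0.5015 0.158  0.2231]
[(array([295.8, 296.9]), 0.74)] [296.11974779 300.98052398]
```

View pics/w1.png

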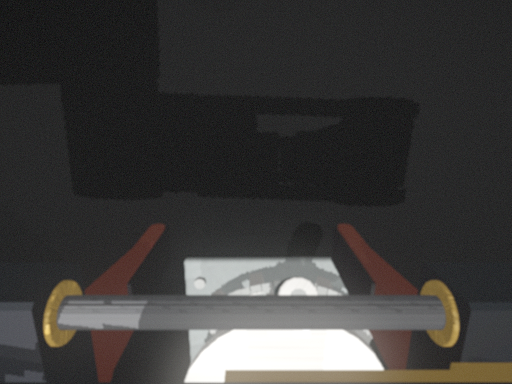

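The wrist picture shows the knob's end at about (297,288). The network gives (296,297) and my prediction is (296,301), so they agree. I go above the knob and then down.

```bash
python3 -m jog '[[[1,-3.5,1.4,0,0],[1,-3.5,1.4,0,0],[1,-3.5,1.3,0,0],[1,0,0,0,0],[1,0,0,0,0]]]'
python3 - <<'E'
from h import *
p,a=want(0,0,0.05);delta(p,a)
c=cam("wrist");pic,d=robot.read_camera("wrist");cv2.imwrite("pics/w2.png",pic[...,::-1]);np.save("pics/w2.npy",d)
for z,q in((.140,.0138),):
  e=np.array([AX[0]+(.166+q)*np.cos(A0),AX[1]+(.166+q)*np.sin(A0),z]);print("end pred",proj("wrist",e,c))
print([(np.round(r["xy"],1),r["confidence"]) for r in robot.pinpoint("wrist","knob")], proj("wrist",want(0)[0]+[0,0,.019],c))
E
```

```text
clock: 3.22
position: [0.5586, 0.0687, 0.2225]
tool_rot: [-3.141, -0.001, 1.777]
ft_force: [-0.4, 0.5, 0.0]
grip_width: 0.0882
t 3.22 shift cm x -0.66 y 0.35 z 7.35 turn 0.0 | F [-0.4  0.5  0. ] w 0.0882 pos [0.5586 0.0687 0.2225]
end pred [257.25436928 192.18299208]
[(array([256.6, 194.6]), 0.8)] [256.72410845 200.91256368]
```

View pics/w2.png

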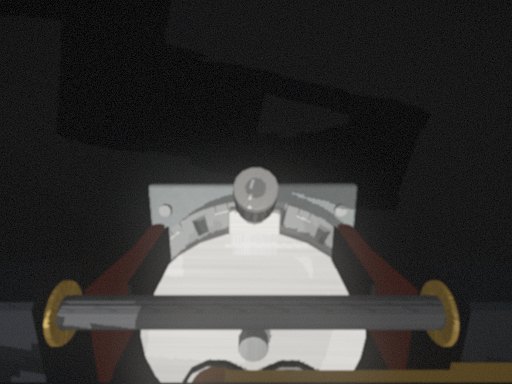

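```bash
python3 - <<'E'
from h import *
for u in((201,226),(322,235)):
  for z in(.06,.075):
    p=atz("wrist",u,z)[:2]-AX;print(u,z,np.arctan2(p[1],p[0])-A0,np.hypot(*p))
a=cv2.imread("pics/w2.png")[170:270,140:370];cv2.imwrite("pics/w2c.png",cv2.resize(a,None,fx=3.4,fy=3.4,interpolation=2))
E
python3 -m jog '[[[1,-0.7,0.4,2.5,0],[1,0,0,3,0],[1,0,0,3,0],[1,0,0,0,0],[1,0,0,0,0]]]'
python3 -c "
from h import *
p,a=want(0);delta(p,a);where()"
```

```text
(201, 226) 0.06 0.4521570999747886 0.13572984990824474
(201, 226) 0.075 0.4178746830188165 0.1399928118855471
(322, 235) 0.06 -0.5594831164302825 0.13225001374506062
(322, 235) 0.075 -0.5128586580979768 0.1358894592602901
clock: 3.73
position: [0.5615, 0.0642, 0.1367]
tool_rot: [-3.137, -0.001, 1.779]
ft_force: [0.5, 0.7, 0.7]
grip_width: 0.0882
t 3.73 shift cm x -0.15 y 0.16 z 3.77 turn 0.2 | F [0.5 0.7 0.7] w 0.0882 pos [0.5615 0.0642 0.1367]
tcp angle about axis 0.0096 r 0.1676 z 0.1367 yawth 0.0027 F [0.5 0.7 0.7] t 3.7333 w 0.0882
```

View pics/w2c.png

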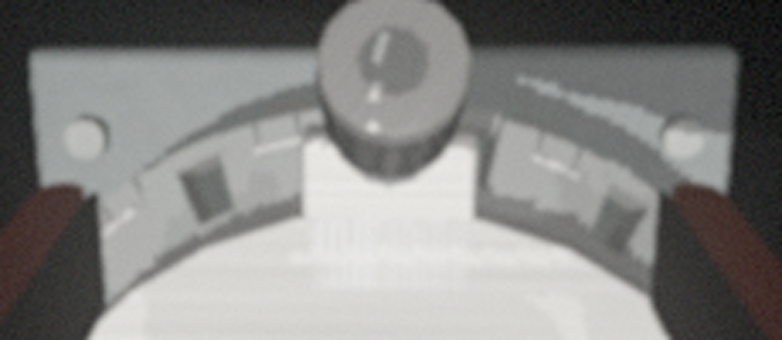

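The crop shows the plate's near-side hole as the dark patch at crop (205,190). That is roughly 0.43–0.47 rad, so I'll let the pin down at about 0.37. I descend and grip.

```bash
python3 -m jog '[[[1,-0.1,0.1,2,0],[1,0,0,1.4,0],[1,0,0,0,0],[1,0,0,0,0]]]'
python3 -c "
from h import *
p,a=want(0);delta(p,a);where()"
python3 -m jog '[[[0.3,0,0,0,0],[0.3,0,0,0,0],[0.3,0,0,0,0],[0.3,0,0,0,0],[0.3,0,0,0,0]]]'
python3 -m jog '[[[0.3,0,0,0,0],[0.3,0,0,0,0],[0.3,0,0,0,0]]]'
python3 -c "
from h import *
p,a=want(0);delta(p,a);where()"
```

```text
clock: 4.07
position: [0.5654, 0.0625, 0.1051]
tool_rot: [3.141, 0.0, 1.778]
ft_force: [0.8, -0.2, 0.3]
grip_width: 0.0879
t 4.07 shift cm x 0.09 y -0.19 z 0.61 turn 0.1 | F [ 0.8 -0.2  0.3] w 0.0879 pos [0.5654 0.0625 0.1051]
tcp angle about axis -0.0114 r 0.1651 z 0.1051 yawth 0.0015 F [ 0.8 -0.2  0.3] t 4.0667 w 0.0879
clock: 4.48
position: [0.5653, 0.0618, 0.1042]
tool_rot: [3.141, 0.0, 1.777]
ft_force: [0.9, -0.5, -0.4]
grip_width: 0.058
clock: 4.73
position: [0.5649, 0.0617, 0.1036]
tool_rot: [-3.141, 0.0, 1.777]
ft_force: [-3.8, -1.4, 2.0]
grip_width: 0.0378
t 4.73 shift cm x 0.15 y -0.12 z 0.46 turn 0.0 | F [-3.8 -1.4  2. ] w 0.0378 pos [0.5649 0.0617 0.1036]
tcp angle about axis -0.0075 r 0.1645 z 0.1036 yawth 0.0005 F [-3.8 -1.4  2. ] t 4.7333 w 0.0378
```

```bash
python3 -m jog '[[[0.3,0.1,-0.1,0.3,0],[0,0,0,0,0],[0,0,0,0,0],[0,0,0,0,0],[0,0,0,0,0]]]'
python3 -c "
from h import *
where()"
python3 -m jog '[[[0,0.3,0,-0.5,0],[0,0.3,0,-0.5,0],[0,0,0,0,0],[0,0,0,0,0]]]'
python3 -c "
from h import *
where()"
```

```text
clock: 5.15
position: [0.5659, 0.0622, 0.103]
tool_rot: [3.138, 0.001, 1.776]
ft_force: [-1.0, -1.3, 17.7]
grip_width: 0.0359
tcp angle about axis -0.0139 r 0.1647 z 0.1030 yawth -0.0004 F [-1.  -1.3 17.7] t 5.15 w 0.0359
clock: 5.48
position: [0.5634, 0.0662, 0.1104]
tool_rot: [3.141, 0.004, 1.778]
ft_force: [2.9, -8.6, -4.9]
grip_width: 0.0354
tcp angle about axis -0.0040 r 0.1691 z 0.1104 yawth 0.0014 F [ 2.9 -8.6 -4.9] t 5.4833 w 0.0354
```

The force follows the spring, so the knob is coming out. I pull on to about 18 mm.

```bash
python3 -m jog '[[[0,0.25,0,-0.4,0],[0,0.25,0,-0.4,0],[0,0,0,0,0],[0,0,0,0,0]]]'
python3 - <<'E'
from h import *
where()
for n in("scene",):
    pic,d=robot.read_camera(n);cv2.imwrite("pics/s2.png",cv2.resize(pic[150:280,130:330,::-1],None,fx=3.5,fy=3.5,interpolation=2))
E
```

```text
clock: 5.82
position: [0.5621, 0.0707, 0.1178]
tool_rot: [-3.141, 0.004, 1.778]
ft_force: [3.3, -10.2, -8.5]
grip_width: 0.0359
tcp angle about axis -0.0023 r 0.1738 z 0.1178 yawth 0.0015 F [  3.3 -10.2  -8.5] t 5.8167 w 0.0359
```

View pics/s2.png

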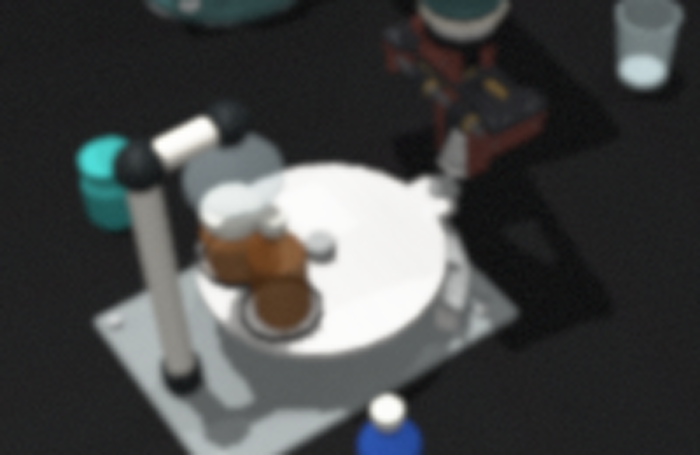

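Pull force is about 12.3 N at about 17.5 mm, which is what the spring should give, so there is no slip. Next I turn positively, tool y negative and turn negative, about 1.5° per row.

```bash
python3 -m jog '[[[0,0,-0.24,0,-0.8],[0,0,-0.45,0,-1.5],[0,-0.01,-0.45,0,-1.5],[0,0,-0.45,0,-1.5],[0,0,-0.45,0,-1.5]]]'
python3 -c "
from h import *
where()"
```

```text
clock: 6.28
position: [0.5426, 0.0656, 0.1177]
tool_rot: [-3.141, 0.004, 1.898]
ft_force: [4.5, -9.7, -9.6]
grip_width: 0.0356
tcp angle about axis 0.1138 r 0.1739 z 0.1177 yawth 0.1212 F [ 4.5 -9.7 -9.6] t 6.2833 w 0.0356
```

```bash
python3 -m jog '[[[0,-0.01,-0.45,0,-1.5],[0,0,-0.45,0,-1.5],[0,-0.01,-0.45,0,-1.5],[0,0,-0.45,0,-1.5],[0,-0.01,-0.45,0,-1.5]]]'
python3 -c "
from h import *
where()"
python3 -m jog '[[[0,-0.01,-0.45,0,-1.5],[0,0,-0.45,0,-1.5],[0,-0.01,-0.45,0,-1.5],[0,0,-0.45,0,-1.5],[0,0,0,0,0]]]'
python3 -c "
from h import *
where()"
```

```text
clock: 6.7
position: [0.522, 0.0574, 0.1178]
tool_rot: [-3.142, 0.004, 2.029]
ft_force: [3.8, -7.8, -9.9]
grip_width: 0.0357
tcp angle about axis 0.2413 r 0.1741 z 0.1178 yawth 0.2518 F [ 3.8 -7.8 -9.9] t 6.7 w 0.0357
clock: 7.12
position: [0.5058, 0.0486, 0.1179]
tool_rot: [-3.141, 0.003, 2.134]
ft_force: [3.5, -7.5, -10.5]
grip_width: 0.036
tcp angle about axis 0.3476 r 0.1741 z 0.1179 yawth 0.3568 F [  3.5  -7.5 -10.5] t 7.1167 w 0.036
```

```bash
python3 -m jog '[[[0,0,-0.3,0,-0.8],[0,-0.14,0,0.22,0],[0,-0.14,0,0.22,0],[0,0,0,0,0],[0,0,0,0,0]]]'
python3 -c "
from h import *
where()"
```

```text
clock: 7.53
position: [0.5052, 0.0451, 0.1135]
tool_rot: [-3.141, 0.003, 2.146]
ft_force: [3.6, -7.1, -8.9]
grip_width: 0.0354
tcp angle about axis 0.3611 r 0.1714 z 0.1135 yawth 0.3696 F [ 3.6 -7.1 -8.9] t 7.5333 w 0.0354
```

```bash
python3 -m jog '[[[0.48,0,0,0,0],[0.48,0,0,0,0],[0.48,-0.1,0,0.2,0],[0.48,-0.2,0,0.3,0],[0.48,0,0,0,0]]]'
python3 - <<'E'
from h import *
where()
c=cam("wrist");pic,d=robot.read_camera("wrist");cv2.imwrite("pics/w3.png",pic[...,::-1])
E
```

```text
clock: 7.95
position: [0.5059, 0.0443, 0.1089]
tool_rot: [-3.141, -0.0, 2.146]
ft_force: [0.2, -0.8, -1.0]
grip_width: 0.0422
tcp angle about axis 0.3605 r 0.1704 z 0.1089 yawth 0.3688 F [ 0.2 -0.8 -1. ] t 7.95 w 0.0422
```

View pics/w3.png

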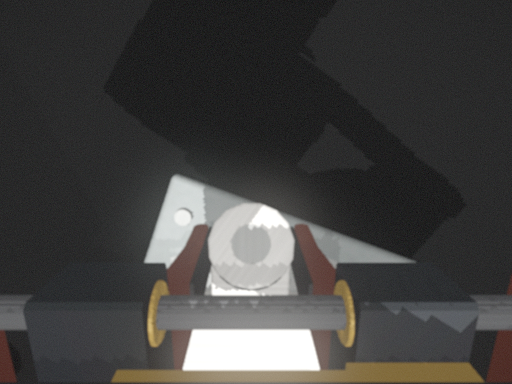

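The knob is caged loosely between the fingers with its end at (251,246), and the force is zero, so the pin rides on the plate. I turn slowly with the open fingers (1.6 mm per row, 1.9 cm/s), tracking the knob's end height by depth.

```bash
cat >> h.py <<'E'
def knob():
    o=robot.get_obs();c=cam("wrist");pic,d=robot.read_camera("wrist")
    P=cloud("wrist",d,c);q=np.hypot(P[...,0]-AX[0],P[...,1]-AX[1])
    W=P[205:290,200:305].reshape(-1,3);rr=np.hypot(*(W[:,:2]-AX).T);W=W[(W[:,2]>.11)&(W[:,2]<.2)&(rr>.15)&(rr<.215)]
    # keep points of disc facing along axis: near max of projection on leaning axis
    x=W[:,:2]-AX;a=np.arctan2(x[:,1],x[:,0])-A0;r=np.hypot(x[:,0],x[:,1]);s=r*np.sin(np.radians(32))+W[:,2]*np.cos(np.radians(32))
    m=abs(s-np.percentile(s,85))<.004
    print("knob face: pull %.4f angle %.4f n %d"%(np.median(s[m])-(.166*np.sin(np.radians(32))+.118*np.cos(np.radians(32))+.026),np.median(a[m]),m.sum()))
    return pic
E
python3 -c "
from h import *
knob()"
python3 -m jog '[[[0.48,0,-0.16,0,-0.55],[0.48,0,-0.16,0,-0.55],[0.48,0,-0.16,0,-0.55],[0.48,0,-0.16,0,-0.55]]]'
python3 -c "
from h import *
where();knob()"
```

```text
knob face: pull 0.0125 angle 0.3656 n 5832
clock: 8.38
position: [0.5019, 0.0414, 0.1095]
tool_rot: [3.139, 0.001, 2.184]
ft_force: [3.4, 3.6, -3.1]
grip_width: 0.0421
tcp angle about axis 0.3894 r 0.1702 z 0.1095 yawth 0.4077 F [ 3.4  3.6 -3.1] t 8.3833 w 0.0421
knob face: pull 0.0126 angle 0.3773 n 5777
```

```bash
python3 -m jog '[[[0.48,0,-0.16,0,-0.5],[0.48,0,-0.16,0,-0.5],[0.48,0,-0.16,0,-0.5],[0.48,0,-0.16,0,-0.5]]]'
python3 -c "
from h import *
where();knob()"
```

```text
clock: 8.77
position: [0.4945, 0.0367, 0.1092]
tool_rot: [-3.14, -0.0, 2.22]
ft_force: [0.8, -0.7, -0.4]
grip_width: 0.0429
tcp angle about axis 0.4407 r 0.1707 z 0.1092 yawth 0.4432 F [ 0.8 -0.7 -0.4] t 8.7667 w 0.0429
knob face: pull 0.0012 angle 0.4349 n 5253
```

The pin has dropped in at about 0.44 rad: pull went from 12.6 to 1.2 mm and the force is gone. I check that it is fully home and locked.

```bash
python3 -m jog '[[[0.48,0,0,0,0],[0.48,0,0,0,0],[0.48,0,0,0,0]]]'
python3 - <<'E'
from h import *
where();pic=knob();cv2.imwrite("pics/w4.png",pic[...,::-1])
E
python3 -m jog '[[[0.48,0,-0.16,0,0],[0.48,0,-0.16,0,0],[0.48,0,-0.16,0,0],[0.48,0,-0.16,0,0]]]'
python3 -c "
from h import *
where();knob()"
```

```text
clock: 9.07
position: [0.4954, 0.037, 0.1093]
tool_rot: [-3.141, 0.0, 2.219]
ft_force: [0.2, 0.0, 0.0]
grip_width: 0.042
tcp angle about axis 0.4356 r 0.1703 z 0.1093 yawth 0.4420 F [0.2 0.  0. ] t 9.0667 w 0.042
knob face: pull 0.0012 angle 0.4353 n 5236
clock: 9.45
position: [0.4903, 0.0334, 0.1093]
tool_rot: [3.141, -0.0, 2.219]
ft_force: [2.0, 2.0, 0.3]
grip_width: 0.042
tcp angle about axis 0.4718 r 0.1706 z 0.1093 yawth 0.4420 F [2.  2.  0.3] t 9.45 w 0.042
knob face: pull 0.0012 angle 0.4582 n 5238
```

View pics/w4.png

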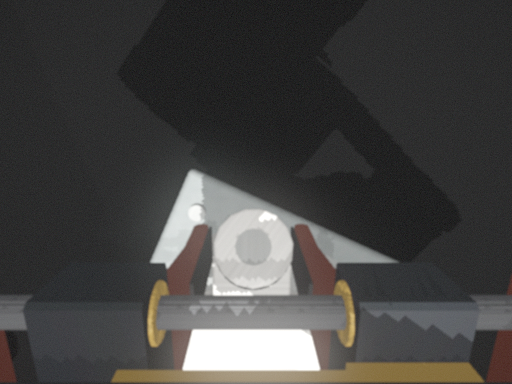

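```bash
python3 -m jog '[[[0.48,0,-0.15,0,0],[0.48,0,-0.15,0,0],[0.48,0,0,0,0]]]'
python3 -c "
from h import *
where();knob()"
```

```text
clock: 9.75
position: [0.4891, 0.0323, 0.1094]
tool_rot: [3.138, 0.0, 2.218]
ft_force: [3.1, 7.2, -4.2]
grip_width: 0.0425
tcp angle about axis 0.4813 r 0.1705 z 0.1094 yawth 0.4413 F [ 3.1  7.2 -4.2] t 9.75 w 0.0425
knob face: pull 0.0013 angle 0.4672 n 5235
```

```bash
python3 -m jog '[[[0.48,0,-0.15,0,0],[0.48,0,-0.1,0,0],[0.48,0,0,0,0]]]'
python3 -c "
from h import *
where();knob()"
```

```text
clock: 10.05
position: [0.4889, 0.032, 0.1094]
tool_rot: [3.135, 0.0, 2.217]
ft_force: [8.1, 13.2, -8.3]
grip_width: 0.0423
tcp angle about axis 0.4837 r 0.1704 z 0.1094 yawth 0.4405 F [ 8.1 13.2 -8.3] t 10.05 w 0.0423
knob face: pull 0.0013 angle 0.4681 n 5229
```

Hard stop: the force doubled to about 15 N with no more motion, so the pin is locked. I back off, open and lift.

```bash
python3 -m jog '[[[0.48,0,0.3,0,0],[0.48,0,0.2,0,0],[0.7,0,0,0,0],[1,0,0,0,0],[1,0,0,0,0]]]'
python3 -m jog '[[[1,0,0,0,0],[1,0,0,0,0],[1,0,0,-1,0],[1,0,0,-3,0],[1,0,0,-3,0]]]'
python3 -m jog '[[[1,2,0,-3,0],[1,3,0,0,0],[1,3,0,0,0],[1,0,0,0,0],[1,0,0,0,0]]]'
python3 - <<'E'
from h import *
where()
for n in("scene","top","wrist"):
    pic,d=robot.read_camera(n)
    if n=="scene":pic=pic[130:300,90:330]
    if n=="top":pic=pic[90:290,190:430];P=cloud("top",d)
    cv2.imwrite(f"pics/f_{n}.png",cv2.resize(pic[...,::-1],None,fx=1.5 if n=="wrist" else 3,fy=1.5 if n=="wrist" else 3,interpolation=2))
    for t in("knob","jar_mid","bottle_mid","nozzle"):print(n,t,[(np.round(r["xy"],1).tolist(),round(r["confidence"],2)) for r in robot.pinpoint(n,t)])
    a=A0+.455;a2=.02
    for nm,r,z,e in(("knob",.166,.118,0),("jar@nozzle",.08,.127,np.pi-np.pi/6),):
        print(n,nm,proj(n,[AX[0]+r*np.cos(a+e),AX[1]+r*np.sin(a+e),z]))
E
```

```text
clock: 10.52
position: [0.4895, 0.0326, 0.1092]
tool_rot: [-3.141, -0.0, 2.219]
ft_force: [0.0, 1.0, 0.1]
grip_width: 0.0587
clock: 10.93
position: [0.4885, 0.0329, 0.1796]
tool_rot: [-3.139, -0.002, 2.219]
ft_force: [0.9, 0.0, -0.1]
grip_width: 0.0872
clock: 11.35
position: [0.4409, 0.0974, 0.2101]
tool_rot: [3.141, 0.001, 2.221]
ft_force: [1.1, -0.3, 0.7]
grip_width: 0.0882
tcp angle about axis 0.4655 r 0.2515 z 0.2101 yawth 0.4445 F [ 1.1 -0.3  0.7] t 11.35 w 0.0882
scene knob [([245.0, 188.8], 0.56)]
scene jar_mid [([161.4, 201.5], 0.8), ([199.4, 221.5], 0.67)]
scene bottle_mid [([241.4, 276.4], 0.82), ([220.6, 227.7], 0.66)]
scene nozzle [([197.2, 199.7], 0.78)]
scene knob [243.88538533 185.54821188]
scene jar@nozzle [198.91884015 223.56802734]
top knob [([250.6, 221.0], 0.6), ([326.6, 176.5], 0.54)]
top jar_mid [([255.9, 199.9], 0.57), ([318.9, 180.0], 0.48)]
top bottle_mid [([303.4, 159.1], 0.87), ([298.2, 116.9], 0.73)]
top nozzle [([325.8, 178.0], 0.9)]
top knob [252.49378084 219.64478306]
top jar@nozzle [319.49114745 181.73015581]
wrist knob [([255.1, 283.7], 0.78)]
wrist jar_mid []
wrist bottle_mid []
wrist nozzle []
wrist knob [255.96290666 290.33600552]
wrist jar@nozzle [220.0285633  493.65405766]
```

View pics/f_scene.png

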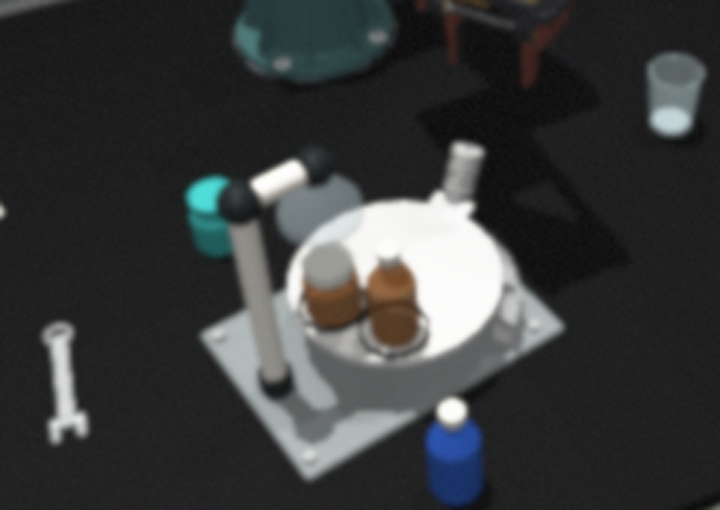

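View pics/f_top.png

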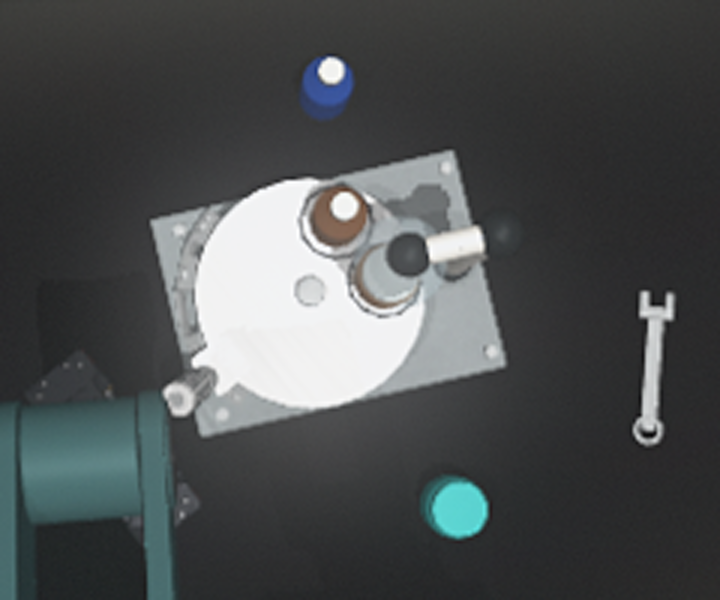

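View pics/f_wrist.png

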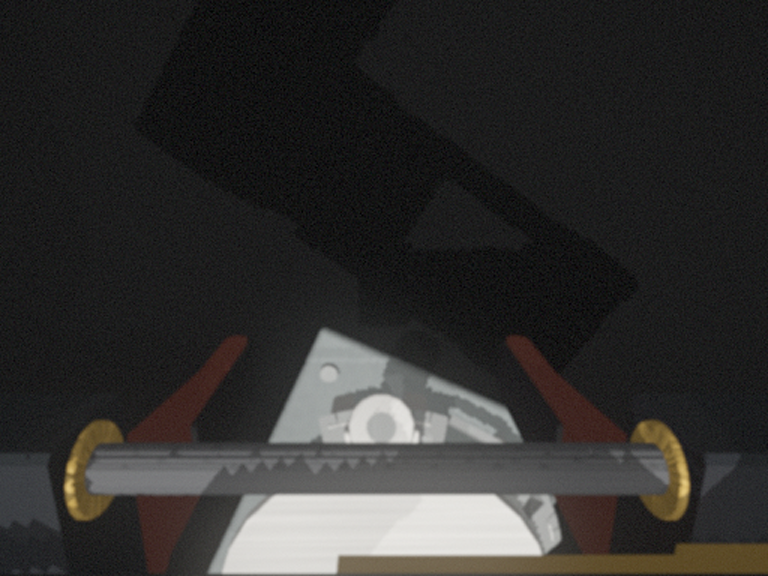

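The pictures show the jar standing under the nozzle (top crop (388,275)) and the bottle upright at (338,213). The knob is at (190,390), free of the gripper. The wrench, beaker and look-alikes have not moved. I hand the job in.

```bash
python3 -c "
from bench import robot
print(robot.finish_job())"
```

```text
the job is handed in; nothing more can be done
None
```

The jar is under the nozzle and the carousel is locked in its new hole. I handed the job in at about 12 s of the 42 s allowed, with the gripper open and clear; the hand-in gave no verdict.

**What I did:** I gripped the knob and pulled the plunger out about 17.5 mm. I turned the carousel in the positive direction to about 0.36 rad and let the pin down on the plate. With the fingers loosely around the knob, I then turned slowly until the pin dropped into the hole at about 0.44 rad.

**Last checks:**
- **Lock:** Before I let go, the wrist camera's depth put the plunger at about 1.2 mm. I took that as fully home, because the same measurement gave 12.5 mm with the pin resting on the face (12 mm expected). Pushing on the knob took up the play, and the carousel then stopped hard at about 0.468 rad with about 15 N of push. I tried it in one direction only.
- **Jar and bottle:** The final scene and top pictures show both upright in their pockets, with the jar within about 3 pixels of where I predicted it under the nozzle.
- **Bystanders:** The wrench, the beaker and both look-alikes show as unmoved. The vial rack was outside the final crops, so I did not check it again; my path passed well above it.

The look-ups for the knob and jar in the top view also returned some false detections, which I disregarded after looking at the pictures.

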